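# Hang a specimen mould beside the clamp ring

### The job

Take the metal specimen mould out of its wooden rack and hang it by its eye on the hook, in front of the clamp ring that already hangs there. Slide it back along the hook so that it pushes the ring back until the sprung stop behind the ring gives a little - press gently, never hard enough to bottom the spring - and leave both hanging there together, still and side by side. The ring must stay on the hook all along, and the beaker, the cup and the bottle must stay where they are.

Things in the scene. Friction and masses are not known exactly. Their poses are not given: they have to be found in the camera images.
- mould_center (a point): Specimen mould: flat plain aluminium frame 8 mm thick (its x), 80 mm wide (y), 146 mm high (z), 110 to 195 g, same from both faces. This point: half-way up, 73 mm above its underside. It starts standing in the rack's slot. Hold its handle by the two faces (closing along x) in the upper half, best 55 mm above this point.
- mould_eye (a point): Middle of the top edge of the mould's eye, 13 mm above mould_center; axes as the mould's. The eye is an opening 16 mm wide (y) and 26 mm high below this point, right through along x. When the mould hangs, this point is 4 mm above the rod's axis.
- mould: The same mould; origin at the centre of its underside. From below: an 80 x 60 mm frame with two windows; a neck with the eye, 60 to 86 mm up; a flat handle 34 mm wide, 86 to 146 mm up. When both hang, the ring reaches up beside the handle's lowest 11 mm.
- hook_tip (a point): Front end of the hook, on its axis: a straight level steel rod 8 mm thick, 150 mm above the bench; x runs along the rod towards the post, z up. Here a pin 6 mm thick turns up, its top 10 mm above the rod's axis. Behind the ring a sprung stop sits on the rod.
- stand: Stand of the hook; origin under its post, axes as the hook's, base 150 x 120 x 12 mm. Post 30 mm wide, its front 108 mm behind the tip, top 10 mm above the rod's axis. The stop is a black disc 36 mm across, its front face 46 to 74 mm behind the tip: not measured, to be felt. Its spring has 3 N per mm, no preload, and bottoms after 5 mm (15 N).
- ring: Steel clamp ring hanging loose on the rod, axis along the rod: 72 mm outside, 50 mm inside, 10 mm thick (its x), about 210 g; origin at its centre, 21 mm below the rod's axis. Starts with its centre 26 to 34 mm behind the tip, not touching the stop; it slides along the rod with under 2.5 N. Its top is 15 mm above the rod's axis.
- rack: Fixed wooden rack on the bench, 75 x 110 mm, 36 mm high; origin at the centre of its underside. The slot, 11 mm wide (x) and 84 mm long (y), is open at the top and its floor is 6 mm above the bench; the mould stands in it.
- beaker_rim (a point): Bystander: centre of the mouth of a glass beaker 68 mm across, 85 mm high.
- cup_rim (a point): Bystander: centre of the mouth of a small steel cup 40 mm across, 30 mm high.
- bottle_mid (a point): Bystander: centre of a closed bottle 60 mm across, 150 mm high.
- woodbox: Bystander: fixed open wooden box 130 x 170 x 60 mm; origin at the centre of its underside.
There are look-alikes about, which are no part of the job. Of the things that look like the stand, the middle-sized one is meant.

How it is judged:
On the way, in this order (a step that is already met when the one before it is completed fails the run):
1. the rod's end goes through the mould's eye, the mould being behind the upturned tip and in front of the ring (x of mould_eye in the frame of hook_tip between 0.006 and 0.075 m and y of mould_eye in the frame of hook_tip between -0.009 and 0.009 m and z of mould_eye in the frame of hook_tip between -0.004 and 0.021 m), for 0.1 s.
2. the mould presses the ring back against the sprung stop with more than 3 N, both being on the hook (all of step 1 and contact force between mould and ring above 3 N and x of ring in the frame of hook_tip between 0.012 and 0.085 m and y of ring in the frame of hook_tip between -0.012 and 0.012 m and z of ring in the frame of hook_tip between -0.028 and -0.014 m), for 0.2 s.
At the end, for the whole second after the job is handed in: Mould hangs by its eye on the rod (eye top 1-9 mm above the rod axis, 6-75 mm behind the tip, within 9 mm sideways, tilt under 0.15 rad); ring still hangs behind it (centre 14-28 mm below the axis, within 12 mm sideways); their middles within 17 mm; both slower than 20 mm/s (x of mould_eye in the frame of hook_tip between 0.006 and 0.075 m and y of mould_eye in the frame of hook_tip between -0.009 and 0.009 m and z of mould_eye in the frame of hook_tip between 0.001 and 0.009 m and x of ring in the frame of hook_tip between 0.012 and 0.085 m and y of ring in the frame of hook_tip between -0.012 and 0.012 m and z of ring in the frame of hook_tip between -0.028 and -0.014 m and horizontal distance between mould_eye and ring below 0.017 m and angle between mould_center's own z axis and vertical below 0.15 rad and linear speed of each of mould, ring below 0.02 m/s); the robot touches nothing.
It fails at once if the mould pushes on the ring with more than 15 N (contact force between mould and ring above 15 N).
It fails at once if the ring comes off the hook or is lifted off it (z of ring in the frame of hook_tip below -0.045 m or z of ring in the frame of hook_tip above -0.006 m or x of ring in the frame of hook_tip below 0.003 m).
It fails at once if the robot's hand or arm pushes on the ring with more than 15 N (contact force between any of the arm, the fingers and ring above 15 N).
It fails at once if the beaker, the cup or the bottle is shifted by more than 30 mm (distance of any of beaker_rim, cup_rim, bottle_mid from where it was at the start of the episode above 0.03 m).
It also fails if it takes over 72 s, if anything falls off the work surface, if the arm or the gripper's body presses on something with over 40 N, if the wrist force passes 120 N, or if a joint passes its speed limit or range.

### The arm

A 6-joint arm with a two-finger parallel gripper is mounted at the origin on the work surface. World frame = base frame: x ahead of the robot, y to its left, z up, the work surface at z = 0. Lengths are in m, angles in rad, forces in N, time in s.
With the tool pointing down it reaches from about 0.3 to 0.875 m from the base axis. Payload 6.4 kg.
Tool frame: the origin (TCP) lies between the finger pads; the fingertips stand 19 mm ahead of it and the grasp point (between the pads) is the TCP (ctrl.tips_ahead is the z of the fingertips in the tool frame, in m); z points along the fingers, y is the line along which they close (so a half turn about z gives the same grasp; the last joint's range is limited). The gripper opens to 85 mm and grips with 20 to 120 N. Pads are 22 mm wide; open, the fingers measure 114 mm over their backs; the gripper's body (76 mm by 85 mm) begins 54 mm behind the grasp point. The pads swing forward as they close: fully open they stand 13 mm farther back than shut.
Start: joints at [1.13, 0.181, 1.607, -0, 1.354, -0.206], TCP at [0.134, 0.559, 0.25] pointing down, gripper open.
Joint ranges: [-2.99, 2.99], [-0.89, 2.07], [0.3, 2.58], [-1.14, 4.28], [0, 2.63], [-3.12, 3.12]. Speed limits (rad/s): [2.57, 2.57, 3.01, 3.14, 3.14, 3.14].

### API

Orientations are given as a unit quaternion [w, x, y, z].
In Python, from bench import readout, vision, ctrl gives the robot as it stands.
- The arm moves only by the tool play_rows, never from a script. Its arguments are lists of equal length, an entry for each row: "xyz": the shift along the tool's x, y, z in mm, a list of three; "rot": the turn, a rotation vector about the tool's x, y, z in rad, a list of three; "grip": the opening, from 0 (shut) to 1 (fully open). In form: {"xyz": [[x, y, z], ...], "rot": [[rx, ry, rz], ...], "grip": [grip, ...]}. A call has exactly 10 rows; each row is the pose to reach, as a shift and turn from the pose commanded when the call began, along the tool's axes at that moment; what a row does not reach only later rows make up. A row lasts 1/8 s, in which the tool goes at most 62.5 mm and 10.7 degrees, less where a joint would pass 70% of its speed; a pose out of reach is approached as far as the arm can. A call with a gripper value outside its range is refused whole. The fingers move at their own pace and stop on an object; the grip force is fixed at half the most. Time passes only in rows, so rows that repeat a pose let the fingers close, or fill a call up. It gives the time, the measured TCP pose, the force, the opening and the grip force at its end, in the units of the state.
- readout.get_obs(): the state, without advancing time (a new reading comes with each control period).
- vision.camera(name): name is "scene" or "top" or "wrist"; returns a dict with "color" (384x512x3 uint8, red, green, blue), "depth" (384x512 float32, m along the optical axis (not along the pixel's ray), 0 where there is no reading), "camera_matrix" (3x3 intrinsics, pixels), "extrinsics" (4x4, takes a point from camera to world coordinates); the wrist camera has in their place "hand_eye" (4x4, takes a point from camera to tool coordinates, whose origin is the TCP and whose axes are the flange's). Camera axes: x right, y down, z forward; pixel columns grow to the right and rows downward; lengths in m; the calibration is good to about 2 mm. A picture is of the moment at which its call begins: read the wrist's pose just before it.
- ctrl.hand_in(): hands the job in; it is judged then, once.
The state is a dict: "time_s": time; "q": joint angles; "dq": joint speeds; "joint_efforts": joint torques, N m; "eef_pos": TCP position; "eef_rot": TCP orientation; "wrist_force": force on the tool from outside, world axes, zero at the start; "torque": the same for the moment, N m; "opening": opening from 0.0 (shut) to 1.0 (fully open); "grasp_force": force on a finger pad.
Only numpy, scipy, OpenCV 4.12 (cv2) and the standard library are available. Lean on these libraries where they do the work, as an engineer would, in place of code of your own. Each camera call takes 0.05 s, during which the arm holds its last target. There are 200 camera calls.

## Working session

There is one attempt and no reset: what is moved stays moved. The work goes in short steps, Python scripts to look and compute and a tool call to move; the robot and the scene stay as the last step left them, time stands still between calls to the robot, and variables do not carry over. Pictures are saved under pics/ and viewed, at most 10 in all, crops included, and the job is handed in when it is done.

Besides the shell and the picture viewer there is one more tool, called after ">>>" by a JSON object that holds its "name" and its "arguments". play_rows: Moves the arm, as the interface text tells. Its arguments: {"type":"object","properties":{"xyz":{"type":"array","items":{"type":"array","items":{"type":"number"}}},"rot":{"type":"array","items":{"type":"array","items":{"type":"number"}}},"grip":{"type":"array","items":{"type":"number"}}},"required":["xyz","rot","grip"]}

```bash
ls; mkdir -p pics
cat > h.py <<'E'
import numpy as np, cv2
from bench import readout, vision, ctrl
from scipy.spatial.transform import Rotation as R
def pose():
    o=readout.get_obs(); q=np.array(o['eef_rot']); T=np.eye(4)
    T[:3,:3]=R.from_quat(q[[1,2,3,0]]).as_matrix(); T[:3,3]=o['eef_pos']; return T
def shot(name,f=None):
    T=pose(); c=vision.camera(name)
    c['E']=T@c['hand_eye'] if name=='wrist' else c['extrinsics']
    if f: np.savez(f,**c); 
    return c
def cloud(c):
    d=c['depth'];h,w=d.shape;u,v=np.meshgrid(np.arange(w),np.arange(h));K=c['camera_matrix']
    p=np.stack([(u-K[0,2])/K[0,0]*d,(v-K[1,2])/K[1,1]*d,d],-1)
    p=p@c['E'][:3,:3].T+c['E'][:3,3]; p[d==0]=np.nan; return p
def ray(c,u,v,z):
    K=c['camera_matrix'];d=c['E'][:3,:3]@np.array([(u-K[0,2])/K[0,0],(v-K[1,2])/K[1,1],1]);o=c['E'][:3,3]
    return o+d*(z-o[2])/d[2]
E
python3 - <<'E'
from h import *
a=shot('scene','scene.npz');b=shot('top','top.npz')
im=np.vstack([a['color'],b['color']])[:,:,::-1]
cv2.imwrite('pics/s.png',a['color'][:,:,::-1].repeat(1,0));cv2.imwrite('pics/t.png',cv2.resize(b['color'][:,:,::-1],(800,600)))
cv2.imwrite('pics/s.png',cv2.resize(a['color'][:,:,::-1],(800,600)))
print(pose(), a['E'],b['E'],a['camera_matrix'])
E
```

```text
pics
[[-9.72568978e-01  2.32613706e-01 -6.68465894e-04  1.33542643e-01]
 [ 2.32614450e-01  9.72567977e-01 -1.43083697e-03  5.58800836e-01]
 [ 3.17296232e-04 -1.54708247e-03 -9.99998753e-01  2.49468547e-01]
 [ 0.00000000e+00  0.00000000e+00  0.00000000e+00  1.00000000e+00]] [[ 0.10961504  0.70320954 -0.70248195  1.48604666]
 [ 0.99395443 -0.08199594  0.07301544 -0.08193559]
 [-0.00625551 -0.70623864 -0.70794622  1.00572347]
 [ 0.          0.          0.          1.        ]] [[-0.10503919 -0.97352139  0.20303415  0.29911318]
 [-0.99446564  0.1023735  -0.02361707  0.04422617]
 [ 0.0022064  -0.2043912  -0.9788868   1.46203578]
 [ 0.          0.          0.          1.        ]] [[422.66709553   0.         252.95095608]
 [  0.         422.66709553 190.78338521]
 [  0.           0.           1.        ]]
```

View pics/s.png

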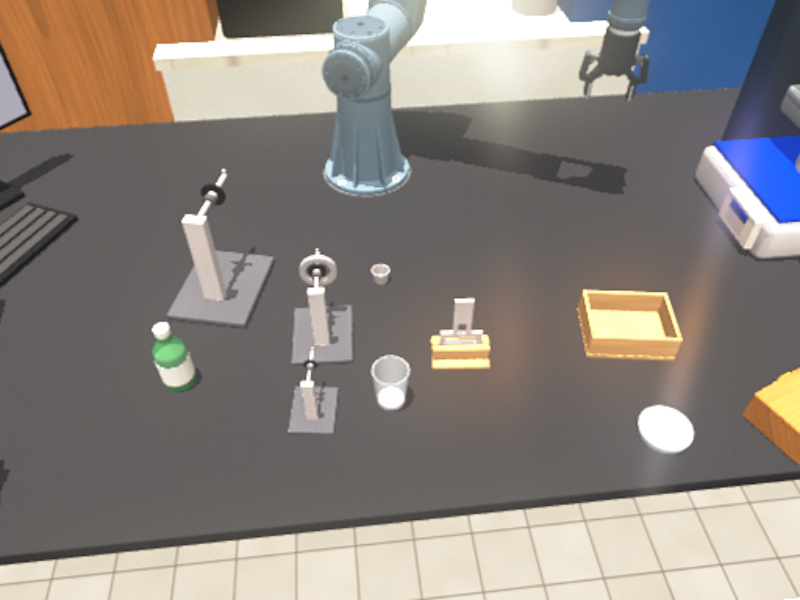

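View pics/t.png

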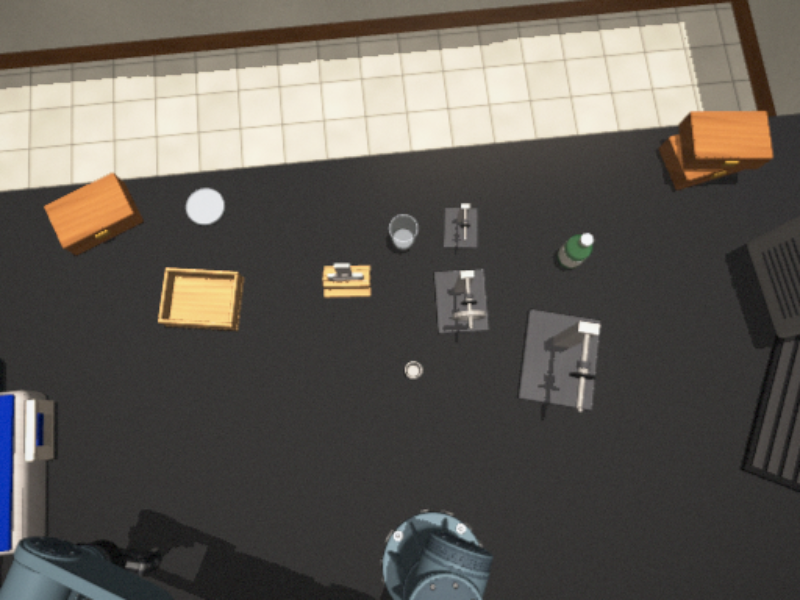

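The scene view shows three stands: the big one at (215,250), the middle one at (320,310) with a steel ring on its rod at (318,268), and the small one at (312,390). The middle one fits, since it is middle-sized and carries the ring. The mould stands in the rack at (462,325), with the beaker at (391,382), the cup at (381,274) and the bottle at (173,357). All rods point towards the robot.

```bash
cat >> h.py <<'E'
def load(f): return dict(np.load(f))
E
python3 - <<'E'
from h import *
a=load('scene.npz');b=load('top.npz')
s=512/800
for n,c,rs in [('scene',a,{'hook':(285,235,360,365),'mould':(425,290,495,370)}),('top',b,{'hook':(430,262,492,335),'mould':(318,255,375,300)})]:
    P=cloud(c)
    for k,r in rs.items():
        x0,y0,x1,y1=[int(t*s) for t in r]; p=P[y0:y1,x0:x1].reshape(-1,3); p=p[np.isfinite(p[:,0])]
        print(n,k)
        for lo,hi in [(.002,.02),(.025,.045),(.1,.135),(.135,.148),(.148,.158),(.158,.18)]:
            q=p[(p[:,2]>lo)&(p[:,2]<hi)]
            if len(q)>4: print(lo,hi,len(q),q.min(0).round(3),q.max(0).round(3),np.median(q,0).round(3))
# rough points
for n,u,v,z in [('beaker',391,368,.085),('cup',381,270,.03),('bottle',173,340,.13)]: print(n,ray(a,u*s,v*s,z).round(3))
cv2.imwrite('pics/c.png',cv2.resize(a['color'][140:290,170:330,::-1],(640,600),interpolation=cv2.INTER_CUBIC))
E
```

```text
scene hook
0.002 0.02 1840 [ 0.249 -0.217  0.002] [ 0.659 -0.043  0.02 ] [ 0.548 -0.125  0.011]
0.025 0.045 41 [ 0.605 -0.155  0.025] [ 0.619 -0.125  0.045] [ 0.614 -0.14   0.036]
0.1 0.135 224 [ 0.515 -0.172  0.1  ] [ 0.738 -0.101  0.135] [ 0.613 -0.144  0.113]
0.135 0.148 85 [ 0.517 -0.171  0.135] [ 0.618 -0.101  0.148] [ 0.549 -0.139  0.142]
0.148 0.158 139 [ 0.488 -0.166  0.148] [ 0.617 -0.106  0.158] [ 0.548 -0.138  0.154]
0.158 0.18 133 [ 0.495 -0.159  0.158] [ 0.616 -0.114  0.17 ] [ 0.546 -0.137  0.162]
scene mould
0.002 0.02 658 [0.47  0.058 0.002] [0.702 0.233 0.02 ] [0.638 0.129 0.005]
0.025 0.045 366 [0.635 0.072 0.025] [0.683 0.183 0.045] [0.666 0.126 0.037]
0.1 0.135 101 [0.655 0.111 0.1  ] [0.665 0.144 0.135] [0.661 0.127 0.118]
0.135 0.148 39 [0.655 0.111 0.135] [0.664 0.145 0.148] [0.66  0.127 0.142]
0.148 0.158 37 [0.65  0.112 0.148] [0.664 0.144 0.157] [0.659 0.129 0.151]
top hook
0.002 0.02 1100 [ 0.496 -0.216  0.002] [ 0.684 -0.054  0.02 ] [ 0.583 -0.121  0.011]
0.025 0.045 8 [ 0.6   -0.144  0.027] [ 0.603 -0.121  0.041] [ 0.601 -0.13   0.036]
0.1 0.135 60 [ 0.516 -0.168  0.1  ] [ 0.613 -0.096  0.135] [ 0.523 -0.132  0.112]
0.135 0.148 26 [ 0.504 -0.166  0.135] [ 0.602 -0.095  0.148] [ 0.529 -0.129  0.141]
0.148 0.158 100 [ 0.489 -0.162  0.148] [ 0.617 -0.101  0.158] [ 0.545 -0.132  0.154]
0.158 0.18 98 [ 0.492 -0.153  0.158] [ 0.616 -0.104  0.169] [ 0.548 -0.133  0.162]
top mould
0.002 0.02 369 [0.607 0.061 0.002] [0.73  0.204 0.019] [0.642 0.126 0.005]
0.025 0.045 221 [0.634 0.079 0.026] [0.68  0.188 0.044] [0.65  0.133 0.037]
0.1 0.135 26 [0.652 0.115 0.101] [0.658 0.148 0.133] [0.655 0.129 0.116]
0.135 0.148 13 [0.653 0.116 0.135] [0.662 0.147 0.148] [0.655 0.134 0.143]
0.148 0.158 22 [0.654 0.115 0.148] [0.663 0.15  0.156] [0.658 0.131 0.152]
beaker [ 0.746 -0.014  0.085]
cup [ 0.428 -0.003  0.03 ]
bottle [ 0.676 -0.393  0.13 ]
```

View pics/c.png

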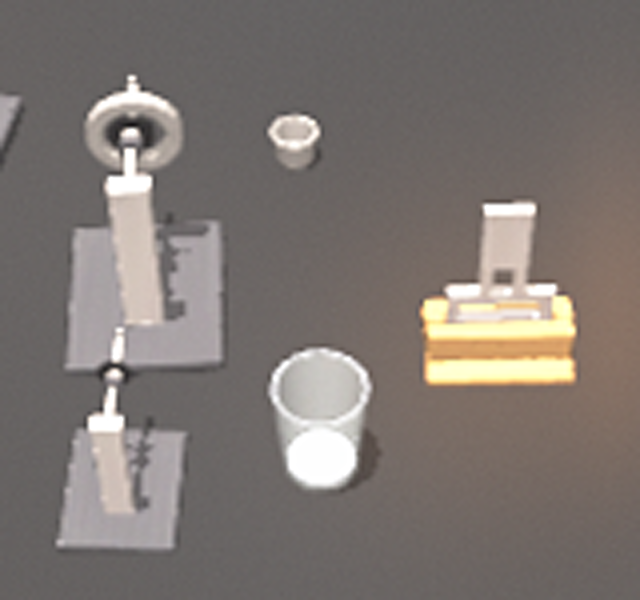

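The crop confirms the middle stand as the target: its ring is at (133,135) and its base is about 150x120 mm. The rack with the mould is at (500,290). Next I move over the mould.

>>> {"name": "play_rows", "arguments": {"xyz": [[-55, -27, -10], [-110, -54, -20], [-165, -81, -30], [-220, -108, -40], [-275, -135, -50], [-330, -160, -60], [-385, -187, -70], [-440, -213, -70], [-495, -240, -70], [-550, -266, -70]], "rot": [[0, 0, 0.15], [0, 0, 0.3], [0, 0, 0.45], [0, 0, 0.6], [0, 0, 0.75], [0, 0, 0.9], [0, 0, 1.05], [0, 0, 1.2], [0, 0, 1.335], [0, 0, 1.335]], "grip": [1, 1, 1, 1, 1, 1, 1, 1, 1, 1]}}

```text
time_s: 1.35
eef_pos: [0.608, 0.171, 0.3199]
eef_rot: [-0.0, 0.707, 0.707, -0.0]
wrist_force: [0.2, 0.5, -0.2]
opening: 0.997
grasp_force: 0.0
```

Run:
```python
from h import *
c=shot('wrist','w1.npz');print(pose().round(3),c['hand_eye'].round(3),c['camera_matrix'].round(1))
cv2.imwrite('pics/w1.png',c['color'][:,:,::-1])
P=cloud(c).reshape(-1,3);P=P[np.isfinite(P[:,0])]
for r in [('rod',(.45,.65),(-.25,-.05)),('mould',(.55,.75),(.05,.22))]:
    p=P[(P[:,0]>r[1][0])&(P[:,0]<r[1][1])&(P[:,1]>r[2][0])&(P[:,1]<r[2][1])]
    for lo,hi in [(.03,.045),(.1,.147),(.147,.156),(.156,.18)]:
        q=p[(p[:,2]>lo)&(p[:,2]<hi)]
        if len(q): print(r[0],lo,len(q),q.min(0).round(4),q.max(0).round(4),q.mean(0).round(4))
```

```text
[[ 0.005  1.     0.002  0.613]
 [ 1.    -0.005 -0.003  0.165]
 [-0.003  0.002 -1.     0.319]
 [ 0.     0.     0.     1.   ]] [[ 0.001 -0.966 -0.259  0.065]
 [ 1.     0.     0.001 -0.001]
 [-0.    -0.259  0.966 -0.124]
 [ 0.     0.     0.     1.   ]] [[291.7   0.  256.6]
 [  0.  291.7 190.3]
 [  0.    0.    1. ]]
mould 0.03 1282 [0.6347 0.0756 0.0301] [0.6812 0.1864 0.0449] [0.6541 0.1409 0.0363]
mould 0.1 275 [0.6524 0.1142 0.1002] [0.6632 0.1484 0.1468] [0.6553 0.1357 0.1246]
mould 0.147 269 [0.6524 0.1138 0.1474] [0.6633 0.1486 0.1544] [0.6575 0.132  0.1521]
```

View pics/w1.png

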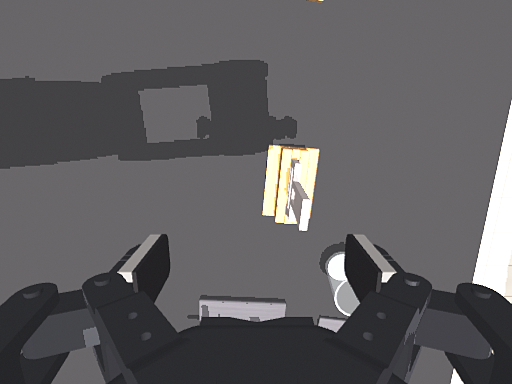

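The wrist view shows the rack and mould at about (293,187), the beaker at (343,280), and the middle stand's base behind the gripper at (240,305). Next I need the mould's yaw.

Run:
```python
from h import *
for f in ['w1.npz','scene.npz','top.npz']:
    c=load(f);P=cloud(c).reshape(-1,3);P=P[np.isfinite(P[:,0])]
    for n,z0,z1 in [('top',.147,.157),('rack',.03,.04)]:
        q=P[(abs(P[:,0]-.658)<.06)&(abs(P[:,1]-.13)<.08)&(P[:,2]>z0)&(P[:,2]<z1)][:,:2]
        (cx,cy),wh,an=cv2.minAreaRect((q*1000).astype(np.float32)); print(f,n,round(cx,1),round(cy,1),np.round(wh,1),round(an,1))
    q=P[(abs(P[:,0]-.55)<.08)&(abs(P[:,1]+.13)<.012)&(P[:,2]>.145)&(P[:,2]<.175)]
    if len(q)>10: print('rod/post',np.polyfit(q[:,0]-.5,q[:,1],1).round(4))
print(pose().round(4))
```

```text
w1.npz top 657.9 131.2 [34.4  8.3] 85.2
w1.npz rack 657.6 130.5 [110.5  39. ] 85.1
scene.npz top 657.8 128.3 [32.2 13.4] 87.6
scene.npz rack 660.9 127.9 [109.6  39.5] 83.7
rod/post [-0.028  -0.1311]
top.npz top 659.4 132.2 [34.3  9. ] 80.9
top.npz rack 658.3 133.8 [107.8  39.4] 85.8
rod/post [-0.0109 -0.1305]
[[ 0.0045  1.      0.0017  0.6127]
 [ 1.     -0.0045 -0.0033  0.1652]
 [-0.0033  0.0017 -1.      0.3188]
 [ 0.      0.      0.      1.    ]]
```

>>> {"name": "play_rows", "arguments": {"xyz": [[-8, 12, 0], [-17, 24, 0], [-25, 36, 0], [-33, 45, 20], [-33, 45, 40], [-33, 45, 60], [-33, 45, 80], [-33, 45, 90], [-33, 45, 90], [-33, 45, 90]], "rot": [[0, 0, 0.03], [0, 0, 0.05], [0, 0, 0.079], [0, 0, 0.079], [0, 0, 0.079], [0, 0, 0.079], [0, 0, 0.079], [0, 0, 0.079], [0, 0, 0.079], [0, 0, 0.079]], "grip": [1, 1, 1, 1, 1, 1, 1, 1, 1, 1]}}

```text
time_s: 2.65
eef_pos: [0.6523, 0.1397, 0.2313]
eef_rot: [0.001, 0.734, 0.679, 0.001]
wrist_force: [0.0, -0.1, 0.5]
opening: 0.998
grasp_force: 0.0
```

Run:
```python
from h import *
c=shot('wrist','w2.npz');T=pose();print(T.round(4))
P=cloud(c).reshape(-1,3);P=P[np.isfinite(P[:,0])]
for z0,z1 in [(.147,.157)]:
    q=P[(abs(P[:,0]-.658)<.03)&(abs(P[:,1]-.13)<.03)&(P[:,2]>z0)&(P[:,2]<z1)][:,:2]
    (cx,cy),wh,an=cv2.minAreaRect((q*1000).astype(np.float32)); print(len(q),round(cx,1),round(cy,1),np.round(wh,1),round(an,1))
    print(T[:3,:3].T@(np.array([cx/1000,cy/1000,.134])-T[:3,3])*1000)
```

```text
[[ 7.790e-02  9.970e-01  2.000e-03  6.524e-01]
 [ 9.970e-01 -7.790e-02  1.000e-04  1.397e-01]
 [ 2.000e-04  2.000e-03 -1.000e+00  2.315e-01]
 [ 0.000e+00  0.000e+00  0.000e+00  1.000e+00]]
504 657.8 131.1 [34.3  8. ] 85.2
[-8.11000363  5.85827733 97.49426983]
```

>>> {"name": "play_rows", "arguments": {"xyz": [[-8, 6, 10], [-8, 6, 30], [-8, 6, 55], [-8, 6, 80], [-8, 6, 97], [-8, 6, 97], [-8, 6, 97], [-8, 6, 97], [-8, 6, 97], [-8, 6, 97]], "rot": [[0, 0, 0.006], [0, 0, 0.006], [0, 0, 0.006], [0, 0, 0.006], [0, 0, 0.006], [0, 0, 0.006], [0, 0, 0.006], [0, 0, 0.006], [0, 0, 0.006], [0, 0, 0.006]], "grip": [1, 1, 1, 0.8, 0.5, 0.3, 0, 0, 0, 0]}}

```text
time_s: 3.95
eef_pos: [0.6579, 0.1312, 0.1345]
eef_rot: [0.001, 0.736, 0.677, 0.001]
wrist_force: [0.2, 0.2, 4.4]
opening: 0.088
grasp_force: 59.3
```

>>> {"name": "play_rows", "arguments": {"xyz": [[0, 0, 0], [0, 0, 0], [0, 0, 0], [0, 0, -5], [0, 0, -25], [0, 0, -50], [0, 0, -80], [0, 0, -100], [0, 0, -100], [0, 0, -100]], "rot": [[0, 0, 0], [0, 0, 0], [0, 0, 0], [0, 0, 0], [0, 0, 0], [0, 0, 0], [0, 0, 0], [0, 0, 0], [0, 0, 0], [0, 0, 0]], "grip": [0, 0, 0, 0, 0, 0, 0, 0, 0, 0]}}

```text
time_s: 5.2
eef_pos: [0.6564, 0.1312, 0.2321]
eef_rot: [-0.001, 0.736, 0.677, -0.001]
wrist_force: [0.4, -0.4, -2.3]
opening: 0.087
grasp_force: 59.6
```

Grasped and lifted. Next I carry it back and high to a pose beside the hook, where the wrist camera can see the rod.

>>> {"name": "play_rows", "arguments": {"xyz": [[0, -35, -25], [-10, -75, -50], [-30, -120, -80], [-70, -160, -100], [-120, -187, -100], [-170, -187, -100], [-220, -187, -100], [-270, -187, -100], [-320, -187, -100], [-347, -187, -100]], "rot": [[0, 0, -0.03], [0, 0, -0.06], [0, 0, -0.06], [0, 0, -0.06], [0, 0, -0.06], [0, 0, -0.06], [0, 0, -0.06], [0, 0, -0.06], [0, 0, -0.06], [0, 0, -0.06]], "grip": [0, 0, 0, 0, 0, 0, 0, 0, 0, 0]}}

```text
time_s: 6.45
eef_pos: [0.4406, -0.2008, 0.3316]
eef_rot: [-0.001, 0.716, 0.698, -0.0]
wrist_force: [0.4, 1.3, -1.5]
opening: 0.088
grasp_force: 59.9
```

>>> {"name": "play_rows", "arguments": {"xyz": [[0, 0, 0], [0, 0, 0], [0, 0, 0], [0, 0, 0], [0, 0, 0], [0, 0, 0], [0, 0, 0], [0, 0, 0], [0, 0, 0], [0, 0, 0]], "rot": [[0, 0, 0], [0, 0, 0], [0, 0, 0], [0, 0, 0], [0, 0, 0], [0, 0, 0], [0, 0, 0], [0, 0, 0], [0, 0, 0], [0, 0, 0]], "grip": [0, 0, 0, 0, 0, 0, 0, 0, 0, 0]}}

```text
time_s: 7.7
eef_pos: [0.4417, -0.1989, 0.3333]
eef_rot: [0.0, 0.716, 0.699, -0.0]
wrist_force: [0.7, 0.1, -1.0]
opening: 0.085
grasp_force: 59.9
```

Run:
```python
from h import *
c=shot('wrist','w3.npz');T=pose();print(T.round(4))
cv2.imwrite('pics/w3.png',c['color'][:,:,::-1])
P=cloud(c).reshape(-1,3);P=P[np.isfinite(P[:,0])]
q=P[(P[:,0]>.46)&(P[:,0]<.63)&(P[:,1]<-.08)&(P[:,1]>-.18)&(P[:,2]>.13)&(P[:,2]<.185)]
for x in np.arange(.48,.625,.005):
    r=q[(q[:,0]>=x)&(q[:,0]<x+.005)]
    if len(r): print(x.round(3),len(r),r[:,1].min().round(4),r[:,1].max().round(4),r[:,1].mean().round(4),r[:,2].max().round(4))
```

```text
[[ 2.410e-02  9.997e-01 -1.000e-04  4.417e-01]
 [ 9.997e-01 -2.410e-02  0.000e+00 -1.989e-01]
 [ 0.000e+00 -1.000e-04 -1.000e+00  3.333e-01]
 [ 0.000e+00  0.000e+00  0.000e+00  1.000e+00]]
0.485 10 -0.134 -0.1301 -0.1321 0.1593
0.49 33 -0.135 -0.1282 -0.1317 0.1611
0.495 44 -0.1362 -0.1283 -0.1323 0.1555
0.5 43 -0.1363 -0.1284 -0.1325 0.1554
0.505 41 -0.1364 -0.1295 -0.1329 0.1567
0.51 40 -0.1662 -0.1296 -0.1339 0.1558
0.515 497 -0.1686 -0.0971 -0.1344 0.1676
0.52 350 -0.1682 -0.098 -0.1327 0.1669
0.525 141 -0.1642 -0.098 -0.1232 0.166
0.53 41 -0.137 -0.1301 -0.1335 0.1554
0.535 41 -0.1381 -0.1302 -0.1341 0.1567
0.54 299 -0.152 -0.1191 -0.136 0.1684
0.545 144 -0.1521 -0.117 -0.1307 0.1701
0.55 36 -0.1413 -0.1287 -0.1355 0.1588
0.555 109 -0.1434 -0.1267 -0.1351 0.1608
0.56 95 -0.1435 -0.1269 -0.1352 0.1604
0.565 35 -0.1435 -0.1271 -0.1353 0.1601
0.57 36 -0.1389 -0.132 -0.1354 0.1553
0.575 43 -0.14 -0.1321 -0.1358 0.1558
0.58 43 -0.1401 -0.1322 -0.1362 0.1551
0.585 38 -0.1402 -0.1333 -0.1367 0.1565
0.59 41 -0.1403 -0.1334 -0.1367 0.1559
0.595 254 -0.1515 -0.1241 -0.141 0.1607
0.6 303 -0.1521 -0.1221 -0.1337 0.1626
0.605 162 -0.1523 -0.1226 -0.1375 0.1625
0.61 145 -0.1524 -0.1227 -0.1368 0.1628
0.615 10 -0.136 -0.1238 -0.1298 0.1603
```

View pics/w3.png

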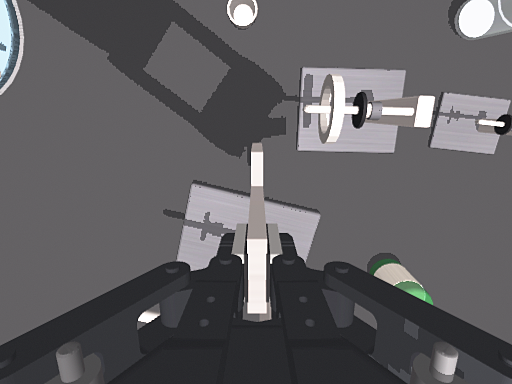

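The wrist view shows the ring at (330,108), the rod running from (305,108) to (375,110), the stop disc at (360,108) and the post at (425,110). The mould is held upright at (258,220). From the depth data:
- tip: x ≈ 0.4885
- rod yaw: ≈ -2.8°
- ring centre: ≈ 0.520
- stop face: ≈ 0.540

Next I line up in front of the tip.

>>> {"name": "play_rows", "arguments": {"xyz": [[15, 2, 0], [35, 4, 0], [55, 8, 20], [69, 12, 45], [69, 12, 70], [69, 12, 90], [69, 12, 110], [69, 12, 125], [69, 12, 125], [69, 12, 125]], "rot": [[0, 0, 0.012], [0, 0, 0.024], [0, 0, 0.024], [0, 0, 0.024], [0, 0, 0.024], [0, 0, 0.024], [0, 0, 0.024], [0, 0, 0.024], [0, 0, 0.024], [0, 0, 0.024]], "grip": [0, 0, 0, 0, 0, 0, 0, 0, 0, 0]}}

```text
time_s: 9.0
eef_pos: [0.4558, -0.1305, 0.209]
eef_rot: [0.001, 0.724, 0.69, 0.0]
wrist_force: [-0.1, 0.6, -1.8]
opening: 0.088
grasp_force: 59.8
```

Run:
```python
from h import *
c=shot('wrist','w4.npz');T=pose();print(T.round(4))
P=cloud(c).reshape(-1,3);P=P[np.isfinite(P[:,0])]
# handle top (z~.226) and frame shoulder (z ~.14) of the mould, tool xy
L=(P-T[:3,3])@T[:3,:3]*1000
for n,z0,z1 in [('handle top',-22,-14),('shoulder',66,74)]:
    q=L[(abs(L[:,0])<50)&(abs(L[:,1])<15)&(L[:,2]>z0)&(L[:,2]<z1)]
    print(n,len(q), q.min(0).round(1),q.max(0).round(1),np.median(q,0).round(1)) if len(q) else None
# rod in tool frame
q=P[(P[:,0]>.483)&(P[:,0]<.512)&(abs(P[:,1]+.132)<.02)&(P[:,2]>.14)&(P[:,2]<.17)]
q=(q-T[:3,3])@T[:3,:3]*1000
print('rod',len(q),q.min(0).round(1),q.max(0).round(1), np.polyfit(q[:,1],q[:,0],1).round(3))
s=cloud(load('scene.npz'))
c=shot('scene');cv2.imwrite('pics/s2.png',cv2.resize(c['color'][120:240,140:260,::-1],(600,600),interpolation=cv2.INTER_CUBIC))
```

```text
[[ 4.800e-02  9.988e-01  1.500e-03  4.560e-01]
 [ 9.988e-01 -4.800e-02 -8.000e-04 -1.305e-01]
 [-8.000e-04  1.500e-03 -1.000e+00  2.092e-01]
 [ 0.000e+00  0.000e+00  0.000e+00  1.000e+00]]
handle top 2100 [-17.4 -14.8 -21.9] [ 17.6  14.7 -14. ] [  3.7  -0.9 -17.7]
shoulder 424 [16.5 -4.5 66. ] [39.9  3.  73.8] [28.5 -1.1 68.4]
rod 426 [-3.2 32.8 47.7] [ 4.9 55.9 60.2] [-0.037  3.176]
```

View pics/s2.png

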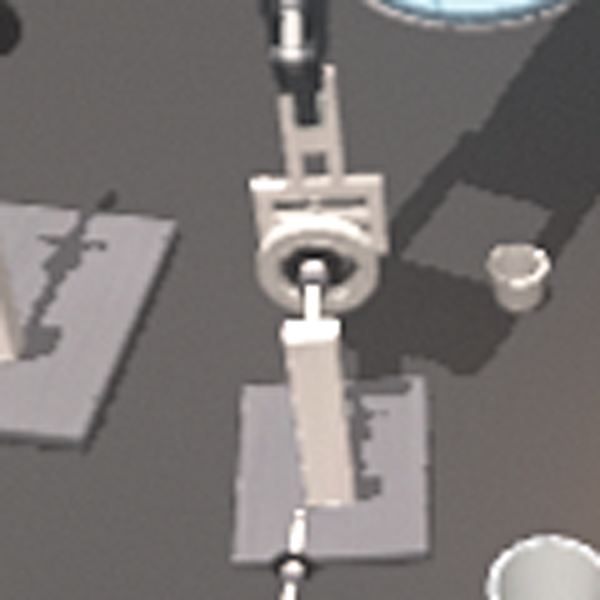

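The scene crop shows the mould hanging from the gripper directly in front of the hook tip at (315,160), with the ring at (318,265). Sideways alignment is within about 1 mm, so I thread the eye over the tip.

>>> {"name": "play_rows", "arguments": {"xyz": [[1, 5, 1], [1, 12, 1], [1, 20, 1], [1, 28, 1], [1, 35, 1], [1, 42, 1], [1, 47, 1], [1, 49, 1], [1, 49, 1], [1, 49, 1]], "rot": [[0, 0, 0], [0, 0, 0], [0, 0, 0], [0, 0, 0], [0, 0, 0], [0, 0, 0], [0, 0, 0], [0, 0, 0], [0, 0, 0], [0, 0, 0]], "grip": [0, 0, 0, 0, 0, 0, 0, 0, 0, 0]}}

```text
time_s: 10.35
eef_pos: [0.5042, -0.1315, 0.2073]
eef_rot: [-0.0, 0.724, 0.69, -0.0]
wrist_force: [-0.2, 0.6, -1.5]
opening: 0.085
grasp_force: 59.8
```

Run:
```python
from h import *
o=readout.get_obs();print(o['wrist_force'],o['torque'])
c=shot('wrist','w5.npz');T=pose();print(T[:3,3].round(4))
P=cloud(c).reshape(-1,3);P=P[np.isfinite(P[:,0])]
q=(P-T[:3,3])@T[:3,:3]*1000
# rod/pin/ring/disc in tool frame
for n,m in [('pin',(q[:,2]>45)&(q[:,2]<62)&(abs(q[:,0])<8)&(q[:,1]<-8)&(q[:,1]>-25)),('ring',(q[:,2]>40)&(q[:,2]<62)&(abs(q[:,0])>9)&(abs(q[:,0])<33)&(q[:,1]>5)&(q[:,1]<24)),('disc',(q[:,2]>36)&(q[:,2]<50)&(abs(q[:,0])<19)&(abs(q[:,0])>6)&(q[:,1]>24)&(q[:,1]<50))]:
    r=q[m]; print(n,len(r),np.percentile(r,[1,50,99],axis=0).round(1).tolist() if len(r) else '')
cv2.imwrite('pics/w5.png',cv2.resize(c['color'][100:340,150:450,::-1],(750,600),interpolation=cv2.INTER_CUBIC))
```

```text
[-0.17287817  0.62406967 -1.47248445] [ 0.01031858 -0.00724918  0.00115315]
[ 0.5042 -0.1315  0.2073]
pin 139 [[-4.2, -14.8, 46.5], [0.9, -11.2, 51.1], [3.4, -8.0, 58.0]]
ring 744 [[9.0, 12.6, 43.1], [20.5, 17.3, 49.5], [31.6, 22.5, 61.6]]
disc 254 [[-15.4, 40.0, 40.0], [7.6, 41.2, 44.4], [15.5, 44.0, 49.9]]
```

View pics/w5.png

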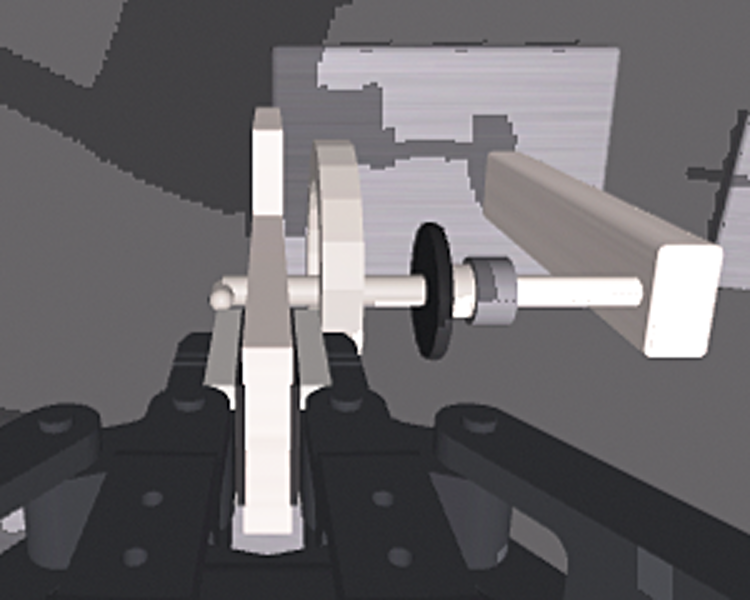

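The wrist view shows the pin at (222,295) in front of the mould at (268,270), and the ring at (340,240) and stop disc at (430,290) behind it. The rod is through the eye. I lower by 10 mm and start sliding back.

>>> {"name": "play_rows", "arguments": {"xyz": [[0, 0, 2], [0, 0, 4], [0, 0, 6], [0, 0, 8], [0, 0, 10], [0, 0, 10], [0, 1, 10], [0, 2, 10], [0, 3, 10], [0, 3, 10]], "rot": [[0, 0, 0], [0, 0, 0], [0, 0, 0], [0, 0, 0], [0, 0, 0], [0, 0, 0], [0, 0, 0], [0, 0, 0], [0, 0, 0], [0, 0, 0]], "grip": [0, 0, 0, 0, 0, 0, 0, 0, 0, 0]}}

```text
time_s: 11.65
eef_pos: [0.5074, -0.1317, 0.1973]
eef_rot: [0.0, 0.724, 0.69, -0.0]
wrist_force: [-0.0, 0.6, -2.6]
opening: 0.083
grasp_force: 59.8
```

>>> {"name": "play_rows", "arguments": {"xyz": [[0, 1, 0], [0, 2, 0], [0, 3, 0], [0, 4, 0], [0, 5, 0], [0, 6, 0], [0, 7, 0], [0, 8, 0], [0, 9, 0], [0, 10, 0]], "rot": [[0, 0, 0], [0, 0, 0], [0, 0, 0], [0, 0, 0], [0, 0, 0], [0, 0, 0], [0, 0, 0], [0, 0, 0], [0, 0, 0], [0, 0, 0]], "grip": [0, 0, 0, 0, 0, 0, 0, 0, 0, 0]}}

```text
time_s: 12.9
eef_pos: [0.5174, -0.1322, 0.1972]
eef_rot: [-0.0, 0.724, 0.69, -0.0]
wrist_force: [-1.8, -0.1, -0.8]
opening: 0.083
grasp_force: 60.0
```

>>> {"name": "play_rows", "arguments": {"xyz": [[0, 1, 0], [0, 2, 0], [0, 3, 0], [0, 4, 0], [0, 5, 0], [0, 6, 0], [0, 7, 0], [0, 8, 0], [0, 9, 0], [0, 10, 0]], "rot": [[0, 0, 0], [0, 0, 0], [0, 0, 0], [0, 0, 0], [0, 0, 0], [0, 0, 0], [0, 0, 0], [0, 0, 0], [0, 0, 0], [0, 0, 0]], "grip": [0, 0, 0, 0, 0, 0, 0, 0, 0, 0]}}

```text
time_s: 14.15
eef_pos: [0.5274, -0.1326, 0.1973]
eef_rot: [-0.0, 0.724, 0.69, 0.0]
wrist_force: [-1.6, 0.4, -3.7]
opening: 0.083
grasp_force: 59.9
```

>>> {"name": "play_rows", "arguments": {"xyz": [[0, 0.3, 0], [0, 0.6, 0], [0, 0.9, 0], [0, 1.2, 0], [0, 1.5, 0], [0, 1.8, 0], [0, 2, 0], [0, 2, 0], [0, 2, 0], [0, 2, 0]], "rot": [[0, 0, 0], [0, 0, 0], [0, 0, 0], [0, 0, 0], [0, 0, 0], [0, 0, 0], [0, 0, 0], [0, 0, 0], [0, 0, 0], [0, 0, 0]], "grip": [0, 0, 0, 0, 0, 0, 0, 0, 0, 0]}}

```text
time_s: 15.4
eef_pos: [0.5294, -0.1328, 0.1973]
eef_rot: [0.0, 0.724, 0.69, 0.0]
wrist_force: [-0.5, -0.5, -1.6]
opening: 0.082
grasp_force: 59.8
```

>>> {"name": "play_rows", "arguments": {"xyz": [[0, 0.2, 0], [0, 0.4, 0], [0, 0.6, 0], [0, 0.8, 0], [0, 1.0, 0], [0, 1.2, 0], [0, 1.4, 0], [0, 1.6, 0], [0, 1.6, 0], [0, 1.6, 0]], "rot": [[0, 0, 0], [0, 0, 0], [0, 0, 0], [0, 0, 0], [0, 0, 0], [0, 0, 0], [0, 0, 0], [0, 0, 0], [0, 0, 0], [0, 0, 0]], "grip": [0, 0, 0, 0, 0, 0, 0, 0, 0, 0]}}

```text
time_s: 16.65
eef_pos: [0.531, -0.1328, 0.1973]
eef_rot: [0.0, 0.724, 0.69, 0.0]
wrist_force: [-1.9, -0.4, -2.5]
opening: 0.085
grasp_force: 59.8
```

>>> {"name": "play_rows", "arguments": {"xyz": [[0, 0.2, 0], [0, 0.4, 0], [0, 0.6, 0], [0, 0.8, 0], [0, 1.0, 0], [0, 1.2, 0], [0, 1.4, 0], [0, 1.5, 0], [0, 1.5, 0], [0, 1.5, 0]], "rot": [[0, 0, 0], [0, 0, 0], [0, 0, 0], [0, 0, 0], [0, 0, 0], [0, 0, 0], [0, 0, 0], [0, 0, 0], [0, 0, 0], [0, 0, 0]], "grip": [0, 0, 0, 0, 0, 0, 0, 0, 0, 0]}}

```text
time_s: 17.9
eef_pos: [0.5322, -0.1329, 0.1973]
eef_rot: [-0.0, 0.724, 0.69, -0.0]
wrist_force: [-4.9, -0.1, 0.6]
opening: 0.09
grasp_force: 60.2
```

>>> {"name": "play_rows", "arguments": {"xyz": [[0, 0.2, 0], [0, 0.4, 0], [0, 0.6, 0], [0, 0.8, 0], [0, 1.0, 0], [0, 1.0, 0], [0, 1.0, 0], [0, 1.0, 0], [0, 1.0, 0], [0, 1.0, 0]], "rot": [[0, 0, 0], [0, 0, 0], [0, 0, 0], [0, 0, 0], [0, 0, 0], [0, 0, 0], [0, 0, 0], [0, 0, 0], [0, 0, 0], [0, 0, 0]], "grip": [0, 0, 0, 0, 0, 0, 0, 0, 0, 0]}}

```text
time_s: 19.15
eef_pos: [0.5328, -0.1329, 0.1972]
eef_rot: [-0.001, 0.724, 0.69, -0.001]
wrist_force: [-6.1, -1.1, 1.4]
opening: 0.082
grasp_force: 60.4
```

Run:
```python
from h import *
for i in range(3):
    o=readout.get_obs();print(np.round(o['wrist_force'],2),np.round(o['eef_pos'],4)); vision.camera('wrist')
c=shot('wrist','w6.npz');T=pose()
P=cloud(c).reshape(-1,3);P=P[np.isfinite(P[:,0])]
q=(P-T[:3,3])@T[:3,:3]*1000
for n,m in [('ring',(q[:,2]>30)&(q[:,2]<52)&(abs(q[:,0])>9)&(abs(q[:,0])<33)&(q[:,1]>-5)&(q[:,1]<14)),('handle',(q[:,2]>-12)&(q[:,2]<40)&(abs(q[:,0])<18)&(abs(q[:,1])<8)),('shoulder',(abs(q[:,2]-68)<8)&(q[:,0]>20)&(q[:,0]<40)&(abs(q[:,1])<8)),('disc',(q[:,2]>26)&(q[:,2]<40)&(abs(q[:,0])<19)&(abs(q[:,0])>6)&(q[:,1]>8)&(q[:,1]<30))]:
    r=q[m]; print(n,len(r),np.percentile(r,[1,50,99],axis=0).round(1).tolist() if len(r) else '')
```

```text
[-6.11 -1.11  1.43] [ 0.5328 -0.1329  0.1972]
[-7.13  0.4   1.95] [ 0.5328 -0.1329  0.1973]
[-7.21 -0.02  1.88] [ 0.5328 -0.1329  0.1973]
ring 944 [[9.2, -4.1, 31.3], [18.6, 7.6, 39.3], [31.5, 13.8, 51.7]]
handle 1142 [[4.9, -7.8, -11.5], [16.4, 1.1, 7.0], [17.4, 7.8, 38.4]]
shoulder 397 [[20.1, -4.3, 60.3], [31.6, -0.2, 68.0], [39.8, 7.4, 73.2]]
disc 372 [[-6.2, 8.3, 30.5], [11.8, 12.3, 34.6], [18.8, 25.8, 39.8]]
```

Pressing held at about 7 N. Now I ease off until the spring is unloaded, then set the eye down on the rod.

>>> {"name": "play_rows", "arguments": {"xyz": [[0, -0.3, 0], [0, -0.6, 0], [0, -0.9, 0], [0, -1.2, 0], [0, -1.5, 0], [0, -1.8, 0], [0, -2.1, 0], [0, -2.4, 0], [0, -2.6, 0], [0, -2.6, 0]], "rot": [[0, 0, 0], [0, 0, 0], [0, 0, 0], [0, 0, 0], [0, 0, 0], [0, 0, 0], [0, 0, 0], [0, 0, 0], [0, 0, 0], [0, 0, 0]], "grip": [0, 0, 0, 0, 0, 0, 0, 0, 0, 0]}}

```text
time_s: 20.6
eef_pos: [0.531, -0.1329, 0.1974]
eef_rot: [0.0, 0.724, 0.69, 0.0]
wrist_force: [-0.4, 0.1, -2.4]
opening: 0.083
grasp_force: 59.9
```

>>> {"name": "play_rows", "arguments": {"xyz": [[0, 0, 0.2], [0, 0, 0.4], [0, 0, 0.6], [0, 0, 0.8], [0, 0, 1.0], [0, 0, 1.2], [0, 0, 1.2], [0, 0, 1.2], [0, 0, 1.2], [0, 0, 1.2]], "rot": [[0, 0, 0], [0, 0, 0], [0, 0, 0], [0, 0, 0], [0, 0, 0], [0, 0, 0], [0, 0, 0], [0, 0, 0], [0, 0, 0], [0, 0, 0]], "grip": [0, 0, 0, 0, 0, 0, 0, 0, 0, 0]}}

```text
time_s: 21.85
eef_pos: [0.5309, -0.1329, 0.1963]
eef_rot: [0.0, 0.724, 0.69, 0.0]
wrist_force: [-1.3, 1.2, 2.1]
opening: 0.086
grasp_force: 60.4
```

Resting on the rod, so I open slowly.

>>> {"name": "play_rows", "arguments": {"xyz": [[0, 0, 0], [0, 0, 0], [0, 0, 0], [0, 0, 0], [0, 0, 0], [0, 0, 0], [0, 0, 0], [0, 0, 0], [0, 0, 0], [0, 0, 0]], "rot": [[0, 0, 0], [0, 0, 0], [0, 0, 0], [0, 0, 0], [0, 0, 0], [0, 0, 0], [0, 0, 0], [0, 0, 0], [0, 0, 0], [0, 0, 0]], "grip": [0.1, 0.12, 0.15, 0.2, 0.25, 0.3, 0.35, 0.35, 0.35, 0.35]}}

```text
time_s: 23.1
eef_pos: [0.5308, -0.1328, 0.1961]
eef_rot: [-0.0, 0.724, 0.69, -0.0]
wrist_force: [-0.1, -0.0, 0.5]
opening: 0.354
grasp_force: 0.0
```

Run:
```python
from h import *
o=readout.get_obs();print(np.round(o['wrist_force'],2),o['opening'])
c=shot('wrist','w7.npz')
cv2.imwrite('pics/w7.png',cv2.resize(c['color'][100:340,150:450,::-1],(750,600),interpolation=cv2.INTER_CUBIC))
```

```text
[-0.11 -0.05  0.48] 0.3538165765647493
```

View pics/w7.png

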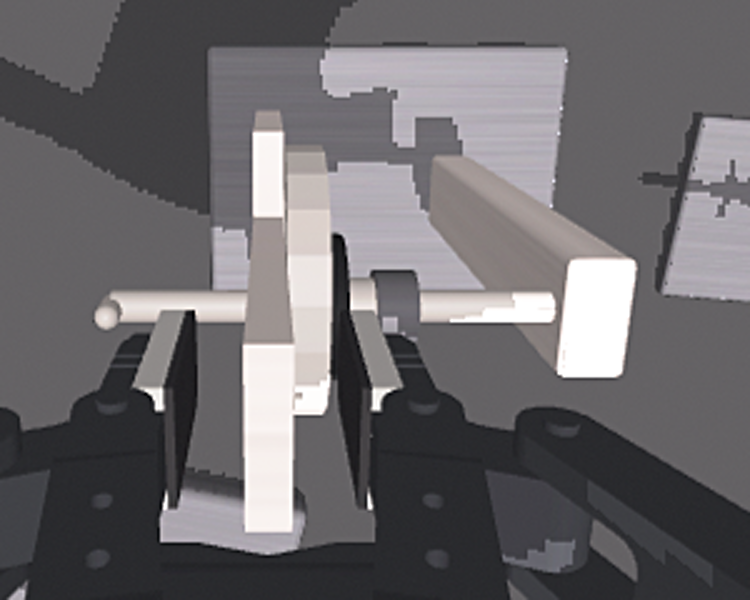

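The wrist view shows the mould at (270,320) hanging free between the open pads, with the ring at (310,280) touching it from behind and the stop at (340,270). I withdraw straight up.

>>> {"name": "play_rows", "arguments": {"xyz": [[0, 0, -5], [0, 0, -15], [0, 0, -30], [0, 0, -50], [0, 0, -70], [0, 0, -90], [0, 0, -110], [0, 0, -130], [0, 0, -130], [0, 0, -130]], "rot": [[0, 0, 0], [0, 0, 0], [0, 0, 0], [0, 0, 0], [0, 0, 0], [0, 0, 0], [0, 0, 0], [0, 0, 0], [0, 0, 0], [0, 0, 0]], "grip": [0.35, 0.35, 0.35, 0.35, 0.35, 0.35, 0.35, 0.35, 0.35, 0.35]}}

```text
time_s: 24.4
eef_pos: [0.5306, -0.1327, 0.3258]
eef_rot: [-0.0, 0.724, 0.69, -0.0]
wrist_force: [0.9, -0.3, 0.0]
opening: 0.348
grasp_force: 0.0
```

>>> {"name": "play_rows", "arguments": {"xyz": [[0, 0, 0], [0, 0, 0], [0, 0, 0], [0, 0, 0], [0, 0, 0], [0, 0, 0], [0, 0, 0], [0, 0, 0], [0, 0, 0], [0, 0, 0]], "rot": [[0, 0, 0], [0, 0, 0], [0, 0, 0], [0, 0, 0], [0, 0, 0], [0, 0, 0], [0, 0, 0], [0, 0, 0], [0, 0, 0], [0, 0, 0]], "grip": [0.35, 0.35, 0.35, 0.35, 0.35, 0.35, 0.35, 0.35, 0.35, 0.35]}}

```text
time_s: 25.65
eef_pos: [0.5309, -0.1328, 0.3261]
eef_rot: [0.0, 0.724, 0.69, 0.0]
wrist_force: [-0.4, 0.2, 0.8]
opening: 0.351
grasp_force: 0.0
```

Run:
```python
from h import *
a=shot('wrist')
P=cloud(a).reshape(-1,3);P=P[np.isfinite(P[:,0])]
def st(P,z0,z1):
    q=P[(P[:,0]>.515)&(P[:,0]<.56)&(abs(P[:,1]+.133)<.045)&(P[:,2]>z0)&(P[:,2]<z1)]
    return len(q),q.min(0).round(4),q.max(0).round(4),np.median(q,0).round(4)
for z in [(.205,.225),(.175,.205),(.155,.17),(.12,.135)]: print(z,*st(P,*z))
c=shot('scene');cv2.imwrite('pics/s3.png',cv2.resize(c['color'][100:250,130:290,::-1],(640,600),interpolation=cv2.INTER_CUBIC))
```

```text
(0.205, 0.225) 412 [ 0.5257 -0.1497  0.2051] [ 0.535  -0.1154  0.2161] [ 0.5304 -0.1315  0.2143]
(0.175, 0.205) 51 [ 0.5278 -0.1162  0.1778] [ 0.5353 -0.1155  0.2049] [ 0.5316 -0.1158  0.1899]
(0.155, 0.17) 728 [ 0.5184 -0.1603  0.155 ] [ 0.5599 -0.1081  0.1691] [ 0.5424 -0.1321  0.1626]
(0.12, 0.135) 168 [ 0.5282 -0.1168  0.1266] [ 0.5465 -0.0938  0.1349] [ 0.5323 -0.1044  0.128 ]
```

View pics/s3.png

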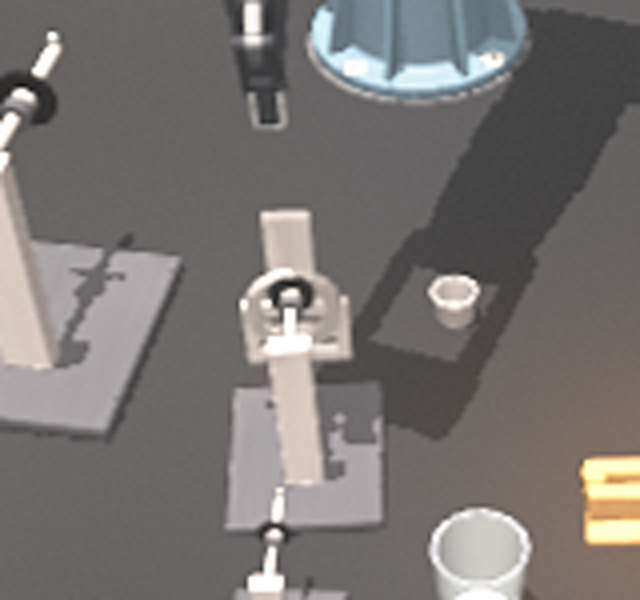

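The scene crop shows the mould upright on the rod at (287,270) with the ring right behind it at (290,300). The gripper is clear above, and the beaker and cup are where they were.

```bash
python3 -c "
from h import *
print(ctrl.hand_in())"
```

```text
the job is handed in; nothing more can be done
None
```

I hung the mould by its eye on the middle stand's hook, pressed the ring against the sprung stop at about 7 N, eased off and released; both hung side by side with the gripper clear when I handed the job in at about 26 s, and no verdict was returned.

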